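# Seat the drilling template on the fixture's twin pins

### The arm

A 6-joint arm with a two-finger parallel gripper is mounted at the origin on the work surface. World frame = base frame: x ahead of the robot, y to its left, z up, the work surface at z = 0. Lengths are in m, angles in rad, forces in N, time in s.
With the tool pointing down it reaches from about 0.3 to 0.875 m from the base axis. Payload 6.4 kg.
Tool frame: the origin (TCP) lies at the very end of the fingers, on their centre line; the grasp point (between the pads) lies 19 mm behind it; x points along the fingers, y is the direction in which the jaws open and shut, and the axes are right-handed (so a half turn about x gives the same grasp; the last joint's range is limited). The gripper opens to 85 mm and grips with 20 to 120 N. Pads are 22 mm wide; open, the fingers measure 114 mm over their backs; the gripper's body (76 mm by 85 mm) begins 54 mm behind the grasp point. The pads swing forward as they close: fully open they stand 13 mm farther back than shut.
Start: joints at [-1.496, 0.181, 1.607, -0, 1.354, -0.206], TCP at [0.159, -0.552, 0.231] pointing down, gripper open.
Joint ranges: [-2.99, 2.99], [-0.89, 2.07], [0.3, 2.58], [-1.14, 4.28], [0, 2.63], [-3.12, 3.12]. Speed limits (rad/s): [2.57, 2.57, 3.01, 3.14, 3.14, 3.14].

### API

Orientations are given as a unit quaternion [w, x, y, z].
In Python, from bench import status, optics, hand_in gives the robot as it stands. The module is installed in compiled form; this text tells all that it offers.
- The arm moves only by the shell command python3 -m jog 'ROWS'. ROWS is JSON, one flat list of numbers, 5 for each row, row after row: the shift along the tool's x, y, z in mm, then the turn about the tool's x in degrees, then the opening in per cent of the stroke, from 0 (shut) to 100 (fully open). In form: [tx, ty, tz, yaw, gripper, tx, ty, tz, yaw, gripper, ...]. A call has exactly 5 rows; each row is the pose to reach, as a shift and turn from the pose commanded when the call began, along the tool's axes at that moment; what a row does not reach only later rows make up. A row lasts 1/10 s, in which the tool goes at most 50 mm and 8.59 degrees, less where a joint would pass 70% of its speed; a pose out of reach is approached as far as the arm can. A call with a gripper value outside its range is refused whole. The fingers move at their own pace and stop on an object; the grip force is fixed at half the most. Time passes only in rows, so rows that repeat a pose let the fingers close, or fill a call up. It gives the time, the measured TCP pose, the force and the opening at its end, in the units of the state.
- status.get_obs(): the state, without advancing time (a new reading comes with each control period).
- optics.camera(name): name is "scene" or "top" or "wrist"; returns the picture (384x512x3 uint8, red, green, blue); there is no depth.
- optics.get_calibration(name): a dict with "vertical_fov" (degrees; the focal length in pixels is half the picture's height over the tangent of half this angle, whatever the lens; pixels are square), "cx", "cy" (the principal point, pixels), "extrinsics" (4x4, takes a point from camera to world coordinates). Camera axes: x right, y up, looking along -z (the intrinsics and any distortion apply to the point x, -y, -z); pixel columns grow to the right and rows downward; lengths in m; the calibration is good to about 2 mm. A picture is of the moment at which its call begins: read the wrist's pose just before it. get_calibration takes no time and is no camera call; for the wrist camera it gives the pose at the moment of the call.
- hand_in(): hands the job in, once; it reports no verdict.
The state is a dict: "time_s": time; "q": joint angles; "dq": joint speeds; "joint_efforts": joint torques, N m; "eef_pos": TCP position; "eef_rot": TCP orientation; "wrist_force": force on the tool from outside, world axes, zero at the start; "torque": the same for the moment, N m; "opening": opening from 0.0 (shut) to 1.0 (fully open).
Only numpy, scipy, OpenCV 4.12 (cv2) and the standard library are available. Lean on these libraries where they do the work, as an engineer would, in place of code of your own. Each camera call takes 0.05 s, during which the arm holds its last target. There are 200 camera calls.

### The job

Pick up the long brass drilling template by its wooden grip and hang it by its two holes on the two steel pins of the drilling fixture, fully home and flush on the fixture's seat, then let go of it. The pins stand on a bar that is clamped somewhere along its slot, so feel for them gently, do not force the template, and keep hold of it until it is down. Leave everything else on the bench as it is.

Things in the scene. Friction and masses are not known exactly. Their poses are not given: they have to be found in the camera images.
- template: the drilling template: flat brass plate 56 (x) by 170 (y) by 6 thick, lying flat, grip up. Two round through holes 10 in diameter at y = -70 and +70 (x = 0). Wooden grip block in the middle: 36 long in x, 14 wide in y, its top 38 above the underside. Origin: centre of the underside; z up. 0.4 to 0.6 kg. Fits the pins either way round.
- fixture: the drilling fixture, fixed to the bench: green base 90 (x) by 240 (y) with two steel seat rails along y, their flat tops 40 above the bench; a brass clamp screw on its -x side. Origin: centre of the underside; z up. The seated template has its underside at z = 40 here. Template and fixture (pins too) must not press on each other with more than 40 N, nor may the template be dropped on.
- pin_slot (a point): middle of the 30 wide slot between the seat rails, at seat height; axes as the fixture. In the slot a dark bar carries two upright steel pins, 8 in diameter, 140 apart along y, at x = 0, tips 18 above the seat, their top 3 tapering to 6.6. The bar is clamped so that the midpoint of the pins lies anywhere from y = -12 to +12 of this point: NOT measured, to be felt (or seen).
- disc: bystander: a round brass plate, 96 across and 6 thick, no holes, with a round wooden knob 24 across and 26 high on top; lies flat, may lie where you would expect the template
- tube_a: bystander: brass tube standing on end, 24 across, 60 tall
- tube_b: bystander: brass tube standing on end, 24 across, 60 tall
- hammer: bystander: hammer lying near the far edge
- jar: bystander: amber glass jar with steel cap, 64 across, 75 tall
- dish: bystander: copper bowl, 100 across, 30 tall
- dapping_block: bystander: dark steel round block, 60 across, 50 tall
Mind the look-alikes: they are no part of the job. What is shaped like the template but blue is not meant.

How it is judged:
On the way:
1. the template is lifted clear of the bench, over 70 mm up (height (world z) of template above 0.07 m), for 0.2 s.
At the end, for the whole second after the job is handed in: the template is let go and at rest, flush on the seat with a pin through each hole: underside 36 to 42.5 mm up in the fixture's frame, tilt under 0.03 rad, in line with the fixture within 0.05 rad (either way round), centre within 5 mm across and 18 mm along of the fixture's (z of template in the frame of fixture between 0.036 and 0.0425 m and x of template in the frame of fixture between -0.005 and 0.005 m and y of template in the frame of fixture between -0.018 and 0.018 m and angle between template's own z axis and vertical below 0.03 rad and angle between the y axis of template and the y axis of fixture, either way round below 0.05 rad and linear speed of template below 0.01 m/s and contact force between the fingers and template below 0.1 N); the robot touches nothing.
It fails at once if the template presses on the fixture or its pins with more than 40 N (contact force between template and fixture above 40 N).
It fails at once if the template is let go over the fixture while it is still more than 8 mm above its seat (horizontal distance between template and fixture below 0.06 m and z of template in the frame of fixture above 0.048 m and contact force between the fingers and template below 0.1 N).
It fails at once if a bystander is moved by more than 25 mm (distance of any of disc, tube_a, tube_b, hammer, jar, dish, dapping_block from where it was at the start of the episode above 0.025 m).
It also fails if it takes over 67 s, if anything falls off the work surface, if the arm or the gripper's body presses on something with over 40 N, if the wrist force passes 120 N, or if a joint passes its speed limit or range.

## Working session

There is one attempt and no reset: what is moved stays moved. The work goes in short steps, Python scripts to look and compute and a shell command to move; the robot and the scene stay as the last step left them, time stands still between calls to the robot, and variables do not carry over. Pictures are saved under pics/ and viewed, on a budget of 10 in all, crops included, one or two more only if the job needs it, and the job is handed in when it is done.

```bash
mkdir -p pics
python3 - <<'E'
from bench import status, optics
import cv2,numpy as np
o=status.get_obs();print(o)
for n in("top","scene"):
    c=optics.get_calibration(n);print(n,{k:(np.round(v,4).tolist() if not isinstance(v,(str,dict)) else v) for k,v in c.items()})
a=optics.camera("top");b=optics.camera("scene")
cv2.imwrite("pics/top.png",a[...,::-1]);cv2.imwrite("pics/scene.png",b[...,::-1])
E
```

```text
{'time_s': 0.0, 'q': array([-1.49628263e+00,  1.81554918e-01,  1.60799663e+00,  6.89051114e-06,
        1.35381481e+00, -2.06304430e-01]), 'dq': array([ 7.33063726e-04, -3.70771537e-04,  8.49143297e-05,  2.83490591e-04,
       -1.15027223e-03,  5.97445183e-05]), 'joint_efforts': array([-1.25733950e-03, -4.44878018e+01, -3.51334226e+01, -4.47968114e-04,
        9.23057698e-03, -8.64727703e-07]), 'eef_pos': array([ 0.15933103, -0.55190936,  0.23038186]), 'eef_rot': array([ 0.09833216,  0.70019149,  0.09958331, -0.70010416]), 'wrist_force': array([ 0.63892936, -0.10805506, -0.37745973]), 'torque': array([-0.0119794 , -0.01697449, -0.04057485]), 'opening': 1.0009633006329257}
top {'vertical_fov': 52.8276, 'cx': 250.3886, 'cy': 190.5769, 'extrinsics': [[0.0271, 0.9846, -0.1726, 0.3049], [-0.9996, 0.0268, -0.0039, 0.0171], [0.0008, 0.1726, 0.985, 1.3619], [0.0, 0.0, 0.0, 1.0]]}
scene {'vertical_fov': 46.0937, 'cx': 257.6002, 'cy': 197.4024, 'extrinsics': [[0.6899, -0.4804, 0.5416, 1.2186], [0.7237, 0.476, -0.4997, -0.6428], [-0.0178, 0.7366, 0.6761, 0.941], [0.0, 0.0, 0.0, 1.0]]}
```

View pics/top.png

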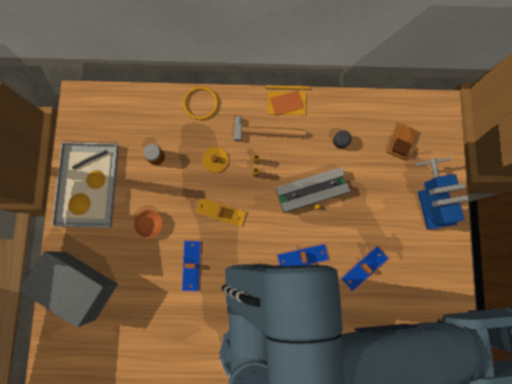

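View pics/scene.png

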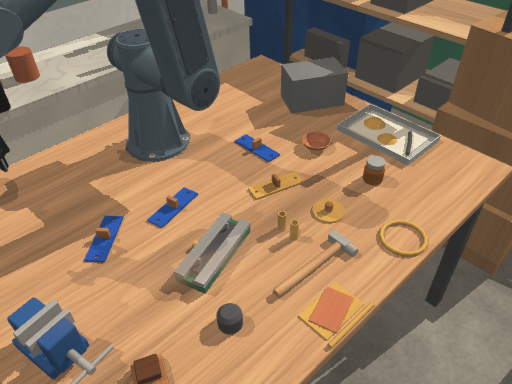

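The top view shows the brass plate with a wooden grip at about (221,212), the fixture at (313,189) and the disc at (215,160). Blue plates of the same shape lie at (192,265), (303,256) and (365,268). Only the plate at (221,212) is long, brass and two-holed with a grip, so that is the template. I'll measure it and confirm in one crop.

```bash
cat > h.py <<'E'
import numpy as np,cv2
from bench import status,optics
from scipy.spatial.transform import Rotation as R
def ray(c,px,z):
    f=192/np.tan(np.radians(c["vertical_fov"])/2);E=np.array(c["extrinsics"])
    px=np.atleast_2d(px).astype(float)
    d=np.c_[(px[:,0]-c["cx"])/f,-(px[:,1]-c["cy"])/f,-np.ones(len(px))]@E[:3,:3].T
    return E[:3,3]+d*((z-E[2,3])/d[:,2:])
def proj(c,P):
    f=192/np.tan(np.radians(c["vertical_fov"])/2);E=np.array(c["extrinsics"])
    p=(np.atleast_2d(P)-E[:3,3])@E[:3,:3]
    return np.c_[c["cx"]-f*p[:,0]/p[:,2],c["cy"]+f*p[:,1]/p[:,2]]
def rows(o,dp):  # world shift -> tool mm
    w=o["eef_rot"];r=R.from_quat([w[1],w[2],w[3],w[0]]);return r.inv().apply(dp)*1000
def tooly(o):
    w=o["eef_rot"];m=R.from_quat([w[1],w[2],w[3],w[0]]).as_matrix();return m
def rect(m):
    cs,_=cv2.findContours(m,cv2.RETR_EXTERNAL,cv2.CHAIN_APPROX_NONE)
    return max(cs,key=cv2.contourArea)
E
cat > m.py <<'E'
from h import *
a=cv2.imread("pics/top.png");c=optics.get_calibration("top")
hsv=cv2.cvtColor(a,cv2.COLOR_BGR2HSV);H,S,V=cv2.split(hsv)
def roi(m,x0,y0,x1,y1):
    k=np.zeros(m.shape,np.uint8);k[y0:y1,x0:x1]=255;return cv2.bitwise_and(m.astype(np.uint8)*255,k)
print("px",hsv[206,206],hsv[217,236],hsv[230,221],hsv[190,310],hsv[182,285])
t=roi((S>185)&(H>17)&(H<32),185,190,260,235)
t=cv2.morphologyEx(t,cv2.MORPH_CLOSE,np.ones((7,7)))
g=roi((S<70)&(V>60),265,160,360,220)
for n,m,z in(("tmpl",t,.006),("fix",g,.04)):
    w=ray(c,rect(m)[:,0],z)[:,:2].astype(np.float32)
    (cx,cy),(sx,sy),an=cv2.minAreaRect(w*1000)
    d=an if sx>sy else an+90
    print(n,cv2.boundingRect(m),"c",cx,cy,"size",sx,sy,"long axis deg",d)
cv2.imwrite("pics/crop.png",np.hstack([cv2.resize(a[185:240,180:262],None,fx=4.5,fy=4.5,interpolation=2),cv2.resize(a[162:217,272:354],None,fx=4.5,fy=4.5,interpolation=2)]))
print(tooly(status.get_obs()).round(3))
w=optics.get_calibration("wrist");print(w["vertical_fov"],w["cx"],w["cy"],np.round(w["extrinsics"],3).tolist())
E
python3 m.py
```

```text
px [ 20 218 164] [ 19 213 165] [ 15 147 156] [30  5 54] [ 15 150 138]
tmpl (196, 198, 50, 29) c 463.3797302246094 126.08612060546875 size 169.62432861328125 55.480403900146484 long axis deg 73.59553527832031
fix (276, 168, 74, 44) c 520.6915283203125 -202.63446044921875 size 36.98678207397461 241.99024963378906 long axis deg 108.75310134887695
[[-0.     0.277 -0.961]
 [ 0.002 -0.961 -0.277]
 [-1.    -0.002 -0.   ]]
66.13971856890608 255.62859048502335 195.34628917705624 [[0.277, 0.922, 0.271, 0.228], [-0.961, 0.266, 0.077, -0.534], [-0.001, -0.282, 0.959, 0.373], [0.0, 0.0, 0.0, 1.0]]
```

View pics/crop.png

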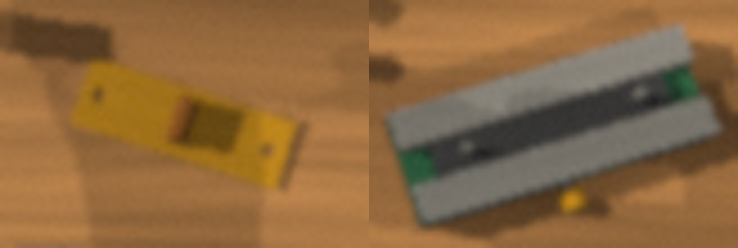

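The crop confirms the template: brass, with a hole at each end and the wooden grip between them, at 73.6° and about (0.463, 0.126). In the fixture crop the two pins are visible at about (640,92) and (470,148), with the brass screw at (572,200). Now I'll move above the template.

```bash
python3 -m jog '[0,-36,-30,0,100, 0,-72,-60,0,100, 0,-108,-90,0,100, 0,-144,-120,0,100, 0,-180,-150,0,100]'
python3 -m jog '[0,-36,-30,0,100, 0,-72,-60,0,100, 0,-108,-90,0,100, 0,-144,-120,0,100, 0,-180,-150,0,100]'
python3 -m jog '[0,-36,-30,0,100, 0,-72,-60,0,100, 0,-108,-90,0,100, 0,-144,-120,0,100, 0,-180,-150,0,100]'
python3 -m jog '[0,-27,-30,8,100, 0,-27,-30,16,100, 0,-27,-30,24,100, 0,-27,-30,32.5,100, 0,-27,-30,32.5,100]'
python3 -m jog '[0,0,0,0,100, 0,0,0,0,100, 0,0,0,0,100, 0,0,0,0,100, 0,0,0,0,100]'
cat > w.py <<'E'
from h import *
import sys
o=status.get_obs();c=optics.get_calibration("wrist");a=optics.camera("wrist")
np.save("pics/cal_%s.npy"%sys.argv[1],c,allow_pickle=True)
cv2.imwrite("pics/%s.png"%sys.argv[1],a[...,::-1])
print(o["eef_pos"].round(4),"heading",np.degrees(np.arctan2(tooly(o)[1,1],tooly(o)[0,1])).round(2),"t",o["time_s"])
E
python3 w.py w1
```

```text
time_s: 0.6
eef_pos: [0.2539, -0.336, 0.2308]
eef_rot: [0.098, 0.7, 0.099, -0.7]
wrist_force: [1.1, 0.1, 0.5]
opening: 1.0
time_s: 1.1
eef_pos: [0.348, -0.1216, 0.2313]
eef_rot: [0.099, 0.7, 0.099, -0.7]
wrist_force: [0.9, -0.4, 0.7]
opening: 0.998
time_s: 1.6
eef_pos: [0.4423, 0.0932, 0.2312]
eef_rot: [0.099, 0.7, 0.099, -0.7]
wrist_force: [1.2, -0.2, 0.9]
opening: 0.999
time_s: 2.1
eef_pos: [0.4631, 0.1255, 0.2308]
eef_rot: [0.101, -0.699, 0.101, 0.7]
wrist_force: [-0.1, 0.4, 0.3]
opening: 1.003
time_s: 2.6
eef_pos: [0.4634, 0.1253, 0.2313]
eef_rot: [-0.101, 0.7, -0.101, -0.7]
wrist_force: [-0.2, 1.0, -0.0]
opening: 1.001
[0.4634 0.1253 0.2313] heading -106.38 t 2.6
```

View pics/w1.png

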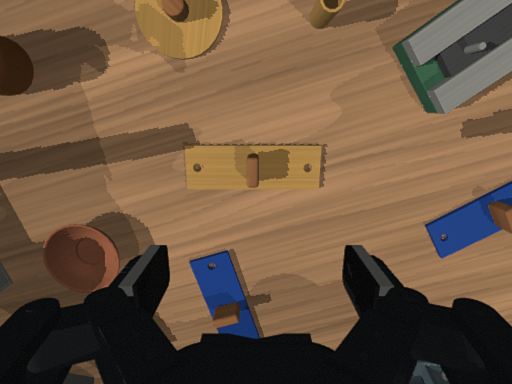

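The wrist view shows the template level, with its holes at (197,168) and (308,168) and the grip between them at (253,167). Next I'll cast the hole pixels onto the plate's top plane.

Run:
```python
from h import *
c=np.load("pics/cal_w1.npy",allow_pickle=True).item();a=cv2.imread("pics/w1.png")
H,S,V=cv2.split(cv2.cvtColor(a,cv2.COLOR_BGR2HSV))
m=((V<0.6*np.median(V[150:185,188:196])).astype(np.uint8))*255
P=[]
for u,v in((197,168),(308,168)):
    k=m[v-7:v+8,u-7:u+8];mm=cv2.moments(k,True);P.append((u-7+mm["m10"]/mm["m00"],v-7+mm["m01"]/mm["m00"]));print(mm["m00"])
w=ray(c,P,.006);print(P,w.round(4),"d",np.linalg.norm(w[0]-w[1]),"c",w.mean(0).round(4),"ang",np.degrees(np.arctan2(*(w[0]-w[1])[1::-1])))
o=status.get_obs();t=w.mean(0);print("shift mm",rows(o,np.r_[t[:2],.012]-o["eef_pos"]).round(1))
```

```text
25.0
20.0
[(196.84, 168.32), (307.05, 168.75)] [[0.4833 0.1947 0.006 ]
 [0.4434 0.0611 0.006 ]] d 0.1394751100415288 c [0.4634 0.1279 0.006 ] ang 73.38902941002983
shift mm [219.3  -2.5   0.8]
```

```bash
python3 -m jog '[40,-2,0,0,60, 80,-2,0,0,60, 120,-2,0,0,60, 150,-2,0.5,0,60, 180,-2,0.5,0,60]'
python3 -m jog '[15,0,0,0,60, 25,0,0,0,60, 35,0,0,0,60, 40,0,0,0,60, 40,0,0,0,60]'
python3 -m jog '[0,0,0,0,0, 0,0,0,0,0, 0,0,0,0,0, 0,0,0,0,0, 0,0,0,0,0]'
python3 -m jog '[0,0,0,0,0, 0,0,0,0,0, 0,0,0,0,0, 0,0,0,0,0, 0,0,0,0,0]'
python3 -m jog '[-5,0,0,0,0, -15,0,0,0,0, -30,0,0,0,0, -50,0,0,0,0, -70,0,0,0,0]'
python3 -m jog '[-20,0,0,0,0, -40,0,0,0,0, -60,0,0,0,0, -75,0,0,0,0, -75,0,0,0,0]'
python3 w.py w2
```

```text
time_s: 3.15
eef_pos: [0.4632, 0.1274, 0.0499]
eef_rot: [0.101, -0.7, 0.101, 0.7]
wrist_force: [1.5, 0.2, 0.6]
opening: 0.6
time_s: 3.65
eef_pos: [0.4635, 0.1274, 0.0111]
eef_rot: [0.101, -0.7, 0.101, 0.7]
wrist_force: [-0.6, -0.5, -0.5]
opening: 0.601
time_s: 4.15
eef_pos: [0.4645, 0.1277, 0.0122]
eef_rot: [-0.101, 0.701, -0.101, -0.699]
wrist_force: [-0.4, 1.8, 6.8]
opening: 0.151
time_s: 4.65
eef_pos: [0.4645, 0.1277, 0.0123]
eef_rot: [-0.101, 0.701, -0.101, -0.699]
wrist_force: [-0.0, 1.9, 5.6]
opening: 0.151
time_s: 5.15
eef_pos: [0.4625, 0.1272, 0.0817]
eef_rot: [0.101, -0.699, 0.101, 0.701]
wrist_force: [-0.2, 0.2, -4.6]
opening: 0.157
time_s: 5.65
eef_pos: [0.4646, 0.1273, 0.1585]
eef_rot: [-0.101, 0.701, -0.101, -0.699]
wrist_force: [-0.2, 0.4, -5.5]
opening: 0.149
[0.4646 0.1273 0.1585] heading -106.41 t 5.65
```

View pics/w2.png

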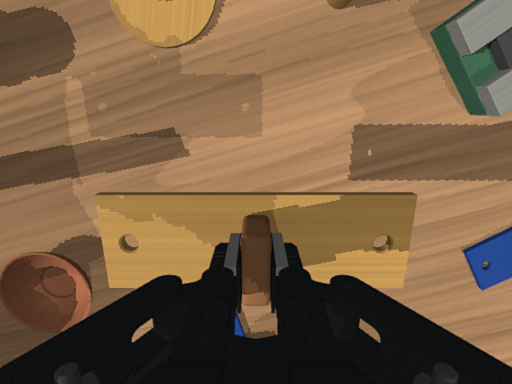

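The template is held level, with its holes at (130,242) and (382,242), and the measured weight is about 5.5 N. Next I'll get its pose in the hand and a first estimate of the pins from the top picture.

Run:
```python
from h import *
c=np.load("pics/cal_w2.npy",allow_pickle=True).item();a=cv2.imread("pics/w2.png")
V=cv2.cvtColor(a,cv2.COLOR_BGR2HSV)[...,2]; g=cv2.cvtColor(a,cv2.COLOR_BGR2HSV)
for u,v in((130,242),(382,242)): print(g[v-9:v+10:3,u-14:u+15:4,1].tolist())
o=status.get_obs();z=o["eef_pos"][2]-.0123+.006
w=ray(c,[(130,242),(382,242)],z);print(w.round(4),np.linalg.norm(w[0]-w[1]),"off tool mm",rows(o,w.mean(0)-o["eef_pos"]).round(1),"ang",np.degrees(np.arctan2(*(w[0]-w[1])[1::-1])))
ct=optics.get_calibration("top")
p=ray(ct,[(332.2,182.4),(294.4,194.9)],.057);print("pins",p.round(4),np.linalg.norm(p[0]-p[1]),p.mean(0).round(4),np.degrees(np.arctan2(*(p[1]-p[0])[1::-1])))
```

```text
[[147, 146, 149, 148, 146, 147, 146, 146], [148, 148, 149, 114, 116, 148, 147, 148], [147, 148, 141, 115, 113, 114, 147, 148], [146, 147, 144, 114, 114, 114, 147, 147], [147, 150, 148, 141, 114, 113, 147, 148], [146, 146, 146, 148, 154, 151, 147, 146], [147, 147, 147, 148, 148, 144, 146, 146]]
[[152, 149, 149, 149, 148, 148, 148, 148], [146, 146, 144, 115, 114, 146, 147, 148], [145, 149, 115, 115, 114, 152, 148, 146], [146, 145, 113, 114, 114, 150, 148, 151], [145, 145, 116, 115, 147, 149, 147, 146], [146, 145, 146, 147, 149, 148, 148, 147], [146, 146, 147, 147, 145, 146, 147, 145]]
[[0.4845 0.1922 0.1508]
 [0.4449 0.0578 0.1508]] 0.14013834638685715 off tool mm [ 6.3  1.9 -1.5] ang 73.61460046284834
pins [[ 0.5697 -0.2583  0.057 ]
 [ 0.5225 -0.1286  0.057 ]] 0.13798349327297046 [ 0.5461 -0.1934  0.057 ] 109.96793807441888
```

```bash
python3 -m jog '[0,20,-5,0,0, 0,60,-15,0,0, 0,100,-25,0,0, 0,140,-36,0,0, 0,180,-46,0,0]' | sed -n 2,4p
python3 -m jog '[0,40,-10,-7,0, 0,80,-20,-14,0, 0,120,-31,-21,0, 0,150,-38,-28,0, 0,162,-42,-35.6,0]' | sed -n 2,4p
python3 -m jog '[10,0,0,0,0, 20,0,0,0,0, 25,0,0,0,0, 25,0,0,0,0, 25,0,0,0,0]' | sed -n 2,5p
python3 w.py w3
```

```text
eef_pos: [0.4554, -0.0594, 0.1549]
eef_rot: [0.101, -0.699, 0.101, 0.701]
wrist_force: [1.6, 0.8, -5.5]
eef_pos: [0.45, -0.2281, 0.1548]
eef_rot: [-0.118, -0.696, -0.119, 0.698]
wrist_force: [1.0, 1.0, -5.4]
eef_pos: [0.4513, -0.2246, 0.1309]
eef_rot: [-0.118, -0.697, -0.118, 0.697]
wrist_force: [0.3, -0.1, -5.5]
opening: 0.15
[ 0.4513 -0.2246  0.1309] heading -70.79 t 7.2
```

View pics/w3.png

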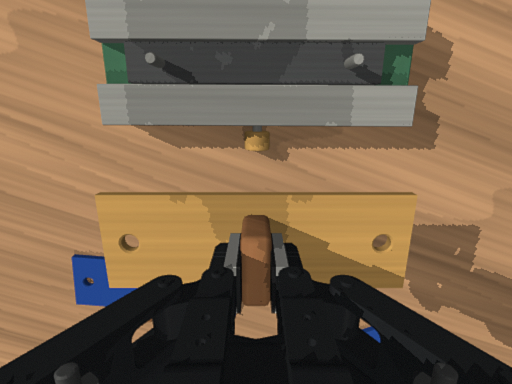

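The fixture is square in the view, with pins near (150,58) and (357,60), slot ends at about (115,62) and (398,63), and the template holes at (130,242) and (382,242). I'll enlarge the pins to place their tips.

Run:
```python
import cv2,numpy as np
a=cv2.imread("pics/w3.png")
f=lambda u,v,w,h:cv2.resize(a[v-h:v+h,u-w:u+w],None,fx=10,fy=10,interpolation=cv2.INTER_NEAREST)
A=np.hstack([f(155,60,19,13),f(357,62,19,13)]);B=np.hstack([f(130,242,19,13),f(382,242,19,13)])
cv2.imwrite("pics/pins.png",np.vstack([A,B]))
```

```text
(no output)
```

View pics/pins.png

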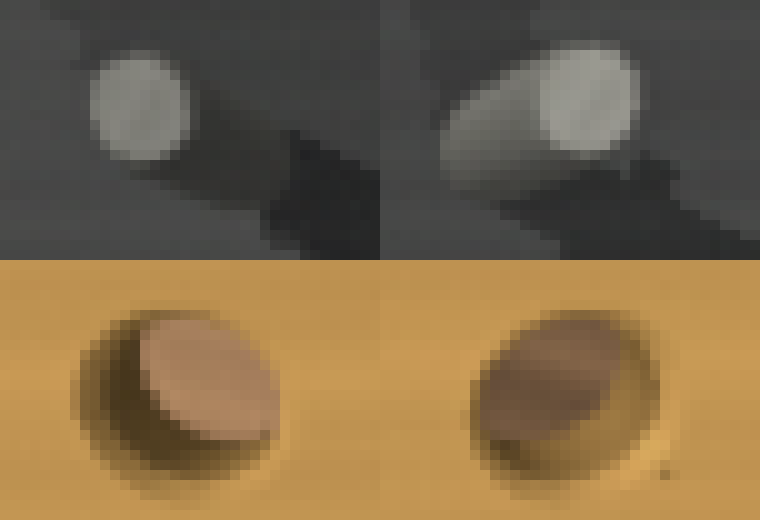

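Tips: left (149.5,57.1), right (358.5,58.7). Hole rims: (128.2,243) and (381,243).

Run:
```python
from h import *
c=np.load("pics/cal_w3.npy",allow_pickle=True).item()
o=status.get_obs();z=o["eef_pos"][2]-.0123+.006
w=ray(c,[(128.2,243),(381,243)],z);p=ray(c,[(149.5,57.1),(358.5,58.7)],.058)
for q in(w,p):
    t=(q-o["eef_pos"]); t=np.array([rows(o,x) for x in t]);print(t.round(1).tolist(),np.linalg.norm(q[0]-q[1]).round(4),q.mean(0).round(4),"ang in tool",np.degrees(np.arctan2(t[1,2]-t[0,2],t[1,1]-t[0,1])).round(2))
print("shift",rows(o,p.mean(0)-w.mean(0)).round(1))
```

```text
[[6.3, -68.8, 0.4], [6.3, 70.2, 0.3]] 0.139 [ 0.4515 -0.2258  0.1251] ang in tool -0.01
[[73.4, -69.7, -103.5], [73.4, 70.1, -102.6]] 0.1398 [ 0.5489 -0.1913  0.058 ] ang in tool 0.4
shift [  67.1   -0.5 -103.4]
```

```bash
python3 -m jog '[11,0,-8,0,0, 22,0,-16,0.2,0, 33,0,-24,0.4,0, 44,0,-32,0.4,0, 54,0,-38,0.4,0]' | sed -n 2,4p
python3 -m jog '[0,0,0,0,0, 0,0,0,0,0, 0,0,0,0,0, 0,0,0,0,0, 0,0,0,0,0]' | sed -n 2,4p
python3 w.py w4
python3 - <<'E'
import cv2
a=cv2.imread("pics/w4.png");cv2.imwrite("pics/w4b.png",cv2.resize(a[20:300,70:440],None,fx=2.1,fy=2.1,interpolation=cv2.INTER_NEAREST))
E
```

```text
eef_pos: [0.4877, -0.2124, 0.0758]
eef_rot: [-0.115, -0.697, -0.116, 0.698]
wrist_force: [1.1, -0.5, -6.4]
eef_pos: [0.4874, -0.2134, 0.0779]
eef_rot: [0.116, 0.698, 0.115, -0.697]
wrist_force: [0.3, 0.2, -5.6]
[ 0.4874 -0.2134  0.0779] heading -71.23 t 8.25
```

View pics/w4b.png

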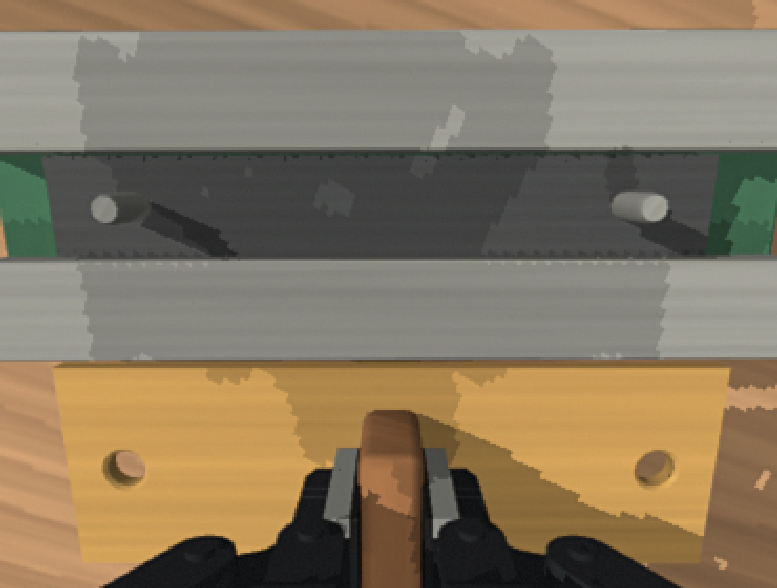

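The close view shows pin tips at crop (104.5,209) and (655,207.5), and hole rims at (124.5,468.5) and (655.5,468.5), with scale 2.1 and origin (70,20).

Run:
```python
from h import *
c=np.load("pics/cal_w4.npy",allow_pickle=True).item()
o=status.get_obs();z=o["eef_pos"][2]-.0123+.006
k=lambda L:np.array(L)/2.1+[69.5,19.5]
w=ray(c,k([(124.5,468.5),(655.5,468.5)]),z);p=ray(c,k([(104.5,209),(655,207.5)]),.058)
for q in(w,p):
    t=np.array([rows(o,x-o["eef_pos"]) for x in q]);print(t.round(1).tolist(),np.linalg.norm(q[0]-q[1]).round(4),q.mean(0).round(4),"ang",np.degrees(np.arctan2(t[1,2]-t[0,2],t[1,1]-t[0,1])).round(2))
print("shift",rows(o,p.mean(0)-w.mean(0)).round(1),"slot/rail edges:")
e=ray(c,k([(50,150),(715,150),(50,261),(715,261)]),.04);print(np.array([rows(o,x-o["eef_pos"]) for x in e]).round(1).tolist())
```

```text
[[6.3, -68.1, 0.2], [6.4, 71.3, 0.2]] 0.1394 [ 0.4876 -0.215   0.0715] ang 0.03
[[19.7, -70.8, -65.4], [19.8, 68.8, -65.7]] 0.1396 [ 0.5491 -0.1913  0.058 ] ang -0.15
shift [ 13.5  -2.6 -65.8] slot/rail edges:
[[37.7, -91.8, -80.5], [37.9, 90.9, -80.5], [37.7, -96.4, -50.3], [37.9, 95.4, -50.2]]
```

```bash
python3 -m jog '[0,-0.5,-15,0,0, 0,-1,-30,0,0, 0,-2,-45,0,0, 0,-2.6,-58,0,0, 0,-2.6,-65.8,0,0]' | sed -n 2,4p
python3 -m jog '[0,0,0,0,0, 0,0,0,0,0, 0,0,0,0,0, 0,0,0,0,0, 0,0,0,0,0]' | sed -n 2,4p
python3 - <<'E'
from h import *
o=status.get_obs();t=np.array([.5491,-.1913,0]);m=rows(o,o["eef_pos"]-t)
print("tcp rel pins, tool mm",m.round(2),"(want y -1.6, z -0.2)",tooly(o).round(4)[:,0],o["torque"])
E
```

```text
eef_pos: [0.5503, -0.1885, 0.0772]
eef_rot: [0.116, 0.698, 0.116, -0.697]
wrist_force: [0.3, -0.4, -6.2]
eef_pos: [0.5483, -0.1896, 0.0773]
eef_rot: [-0.115, -0.698, -0.115, 0.698]
wrist_force: [-0.4, 0.7, -5.3]
tcp rel pins, tool mm [-77.32  -1.83   0.2 ] (want y -1.6, z -0.2) [-1.e-04  0.e+00 -1.e+00] [-0.0042858  -0.03196031 -0.01822416]
```

```bash
python3 -m jog '[1,0,0,0,0, 2,0,0,0,0, 3,0,0,0,0, 4,0,0,0,0, 5,0,0,0,0]' | sed -n 2,4p
python3 -m jog '[0.5,0,-0.3,0,0, 1,0,-0.3,0,0, 1.5,0,-0.3,0,0, 2,0,-0.3,0,0, 2.5,0,-0.3,0,0]' | sed -n 2,4p
python3 -m jog '[0.3,0,0,0,0, 0.6,0,0,0,0, 0.9,0,0,0,0, 1.2,0,0,0,0, 1.5,0,0,0,0]' | sed -n 2,4p
python3 -c "from bench import status as s;o=s.get_obs();print(o['wrist_force'],o['torque'],o['eef_pos'])"
```

```text
eef_pos: [0.5486, -0.1894, 0.0722]
eef_rot: [-0.115, -0.698, -0.115, 0.698]
wrist_force: [0.1, -0.2, -5.3]
eef_pos: [0.549, -0.1893, 0.0698]
eef_rot: [0.115, 0.698, 0.115, -0.698]
wrist_force: [-0.8, 0.3, -5.6]
eef_pos: [0.5489, -0.1893, 0.0683]
eef_rot: [0.115, 0.698, 0.115, -0.698]
wrist_force: [0.4, 0.4, -6.4]
[ 0.430642    0.40529393 -6.3992499 ] [ 0.04704472 -0.03862793 -0.04237711] [ 0.54894251 -0.18931036  0.06828535]
```

```bash
python3 -m jog '[0.3,0,0,0,0, 0.6,0,0,0,0, 0.9,0,0,0,0, 1.2,0,0,0,0, 1.5,0,0,0,0]' | sed -n 2,4p
python3 -c "from bench import status as s;o=s.get_obs();print(o['wrist_force'],o['torque'],o['eef_pos'])"
```

```text
eef_pos: [0.5489, -0.1893, 0.0668]
eef_rot: [-0.115, -0.698, -0.115, 0.698]
wrist_force: [-0.3, 0.3, -6.3]
[-0.30498072  0.26856167 -6.26680596] [ 0.00016738 -0.04442187  0.02134053] [ 0.54892043 -0.18930974  0.06677343]
```

```bash
python3 -m jog '[0.4,0,0,0,0, 0.8,0,0,0,0, 1.2,0,0,0,0, 1.6,0,0,0,0, 2,0,0,0,0]' | sed -n 2,4p
python3 -c "from bench import status as s;o=s.get_obs();print(o['wrist_force'],o['torque'],o['eef_pos'])"
```

```text
eef_pos: [0.549, -0.1893, 0.0648]
eef_rot: [0.115, 0.698, 0.115, -0.698]
wrist_force: [-0.3, 0.9, -5.3]
[-0.32536976  0.94750801 -5.3197276 ] [0.01668422 0.0263553  0.02826814] [ 0.5489518  -0.18933017  0.06476664]
```

```bash
python3 -m jog '[0.4,0,0,0,0, 0.8,0,0,0,0, 1.2,0,0,0,0, 1.6,0,0,0,0, 2,0,0,0,0]' | sed -n 2,4p
python3 -c "from bench import status as s;o=s.get_obs();print(o['wrist_force'],o['torque'],o['eef_pos'])"
```

```text
eef_pos: [0.5489, -0.1893, 0.0627]
eef_rot: [-0.115, -0.698, -0.115, 0.698]
wrist_force: [0.2, -0.4, -4.7]
[ 0.24198533 -0.42606665 -4.66253787] [-0.00208579 -0.02090383  0.01428884] [ 0.54893369 -0.18929039  0.06274621]
```

No contact 7 mm below the tip height, so both pins are in the holes. I'll continue down gently.

```bash
python3 -m jog '[0.6,0,0,0,0, 1.2,0,0,0,0, 1.8,0,0,0,0, 2.4,0,0,0,0, 3,0,0,0,0]' | sed -n 2,4p
python3 -m jog '[0.6,0,0,0,0, 1.2,0,0,0,0, 1.8,0,0,0,0, 2.4,0,0,0,0, 3,0,0,0,0]' | sed -n 2,4p
```

```text
eef_pos: [0.5489, -0.1893, 0.0597]
eef_rot: [-0.115, -0.698, -0.115, 0.698]
wrist_force: [0.2, 0.1, -6.3]
eef_pos: [0.5489, -0.1893, 0.0567]
eef_rot: [-0.115, -0.698, -0.115, 0.698]
wrist_force: [1.0, -0.5, -5.2]
```

```bash
python3 -m jog '[0.4,0,0,0,0, 0.8,0,0,0,0, 1.2,0,0,0,0, 1.6,0,0,0,0, 2,0,0,0,0]' | sed -n 2,4p
python3 -c "from bench import status as s;o=s.get_obs();print(o['wrist_force'],o['torque'],o['eef_pos'])"
```

```text
eef_pos: [0.5489, -0.1893, 0.0548]
eef_rot: [-0.115, -0.698, -0.115, 0.698]
wrist_force: [0.8, 0.2, -5.5]
[ 0.81292832  0.17184522 -5.46292404] [-0.01012241  0.0143145   0.00594177] [ 0.54892775 -0.18930314  0.05476454]
```

```bash
python3 -m jog '[0.3,0,0,0,0, 0.6,0,0,0,0, 0.9,0,0,0,0, 1.2,0,0,0,0, 1.5,0,0,0,0]' | sed -n 2,4p
```

```text
eef_pos: [0.5489, -0.1893, 0.0533]
eef_rot: [-0.115, -0.698, -0.115, 0.698]
wrist_force: [-0.7, 0.2, -5.8]
```

```bash
python3 -m jog '[0.2,0,0,0,0, 0.4,0,0,0,0, 0.6,0,0,0,0, 0.8,0,0,0,0, 0.8,0,0,0,0]' | sed -n 2,4p
```

```text
eef_pos: [0.5489, -0.1893, 0.0525]
eef_rot: [-0.115, -0.698, -0.115, 0.698]
wrist_force: [-0.1, 0.2, -5.8]
```

```bash
python3 -m jog '[0.2,0,0,0,0, 0.4,0,0,0,0, 0.6,0,0,0,0, 0.6,0,0,0,0, 0.6,0,0,0,0]' | sed -n 2,4p
```

```text
eef_pos: [0.5489, -0.1893, 0.0523]
eef_rot: [-0.115, -0.698, -0.115, 0.698]
wrist_force: [-3.0, 1.1, 2.0]
```

Contact: the wrist force went from -5.8 to +2 N at TCP z 0.0523, exactly the predicted seat height. I'll release and back off.

```bash
python3 -m jog '[0,0,0,0,20, 0,0,0,0,30, 0,0,0,0,40, 0,0,0,0,45, 0,0,0,0,45]' | sed -n 2,5p
python3 -m jog '[-10,0,0,0,45, -25,0,0,0,45, -45,0,0,0,45, -70,0,0,0,45, -95,0,0,0,45]' | sed -n 2,4p
python3 -m jog '[-20,0,15,0,45, -30,0,30,0,45, -30,0,45,0,45, -30,0,50,0,45, -30,0,50,0,45]' | sed -n 2,4p
python3 w.py w5
```

```text
eef_pos: [0.5491, -0.1894, 0.052]
eef_rot: [0.115, 0.698, 0.115, -0.698]
wrist_force: [0.2, -0.3, 0.0]
opening: 0.452
eef_pos: [0.5492, -0.1895, 0.1493]
eef_rot: [0.116, 0.698, 0.115, -0.697]
wrist_force: [-0.0, -0.1, 0.6]
eef_pos: [0.5008, -0.2055, 0.1766]
eef_rot: [-0.115, -0.698, -0.115, 0.698]
wrist_force: [-0.5, -0.1, -0.9]
[ 0.5008 -0.2055  0.1766] heading -71.27 t 16.8
```

View pics/w5.png

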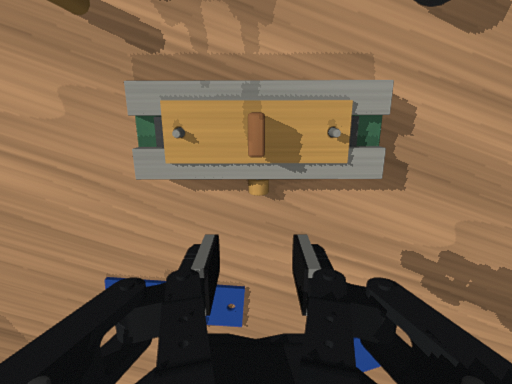

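The template lies flat on both rails. Both pins stand through the holes at (179,132) and (335,132), and the gripper is clear. Handing in.

```bash
python3 -c "
from bench import hand_in,status;print(status.get_obs()['wrist_force']);print(hand_in())"
```

```text
[ 0.29530265  0.29754399 -0.30728303]
the job is handed in; nothing more can be done
None
```

The brass template is hanging on both pins, flush on the seat and let go, and I handed the job in at about 17 s on the robot's clock.

- **Picking up:** I gripped the template by its wooden grip and lifted it to about 0.146 m. I found the pins with the wrist camera, looking once from above and once close up.
- **Seating:** The template went down in small steps with no noticeable resistance on the pins. It touched the seat at TCP height 0.0523 m, exactly the predicted height. The wrist force was only 2 N there, against -5.8 N with the template hanging free.
- **Last checks:** The final picture shows the plate level on both rails with a pin through each hole and the gripper well clear. The wrist force read close to zero.
- **Disagreements:** My two estimates of where the template sat in the hand differed by 1 to 2 mm. The close view settled that, and no other check failed.

I did not compare the bystanders before and after. The arm and template were kept above or clear of them, and I saw no unexpected force.

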